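# Lift the relay board's carrier out of its dock and hold it level

### The job

One of the two blue parts carriers holds the green relay board, the other a black heat sink. Take the carrier with the relay board by its handle, lift it gently out of its dock without tipping it, and hold it still and level above its dock with its underside about 15 cm above the worktop, so that the board can be looked over; finish while still holding it there. The board stays in the tray, and the other carrier and everything else on the bench stay where they are.

Things in the scene. Friction and masses are not known exactly. Their poses are not given: they have to be found in the camera images.
- carrier_a: the parts carrier in dock_a, left (+y); both are alike: open blue tray 110 (x) x 150 (y) x 22 mm, walls and floor 4 mm, with a rigid handle fixed over its middle: steel uprights 18 mm wide at y = +-70 mm, joined at the top by a straight bar along y with a rubber grip. 0.17 to 0.35 kg, balanced under the grip's middle. Origin: centre of the underside; z up
- carrier_b: the parts carrier in dock_b, right (-y); both are alike: open blue tray 110 (x) x 150 (y) x 22 mm, walls and floor 4 mm, with a rigid handle fixed over its middle: steel uprights 18 mm wide at y = +-70 mm, joined at the top by a straight bar along y with a rubber grip. 0.17 to 0.35 kg, balanced under the grip's middle. Origin: centre of the underside; z up
- carrier_a_handle (a point): centre of the black rubber grip of carrier_a's handle, 92 mm above the carrier's origin; the grip is 16 mm wide (x), 80 mm long (y), 16 mm high; axes as the carrier's, y along the bar, so the fingers close along x; free space under the bar down to the load (about 25 mm above the tray's floor)
- carrier_b_handle (a point): centre of the black rubber grip of carrier_b's handle, 92 mm above the carrier's origin; the grip is 16 mm wide (x), 80 mm long (y), 16 mm high; axes as the carrier's, y along the bar, so the fingers close along x; free space under the bar down to the load (about 25 mm above the tray's floor)
- dock_a: a grey, fixed, shallow dock on the worktop: 128 x 168 mm frame, 12 mm high, with a 5 mm floor and walls, in which carrier_a stands with about 4 mm of play all round. Origin: centre of the underside, on the worktop; its axes run as the carrier's, to about 1 degree
- dock_b: a grey, fixed, shallow dock on the worktop: 128 x 168 mm frame, 12 mm high, with a 5 mm floor and walls, in which carrier_b stands with about 4 mm of play all round. Origin: centre of the underside, on the worktop; its axes run as the carrier's, to about 1 degree
- relay_module: small green circuit board with a blue relay and a green terminal, 38 x 58 x 23 mm, about 0.03 kg, lying loose in the tray of one of the carriers (either one), more or less under the handle; origin: centre of the underside
- heat_sink: black finned heat sink, 40 x 40 x 21 mm, lying loose in the other carrier; origin: centre of the underside
- side_cutters: orange-handled side cutters, 45 x 125 x 11 mm, lying between the docks; origin: centre of the underside
- solder_spool: solder spool standing on its flange, dark blue flanges, 54 mm diameter, 38 mm high; origin: centre of the underside
- flux_bottle: small white bottle with black nozzle, 33 mm diameter, 96 mm high; origin: centre of the underside
- multimeter: yellow and black multimeter lying on its back, 142 x 70 x 41 mm; origin: centre of the underside
Things that resemble listed ones, but are neither listed nor needed, are in the scene too. Of the things that look like the relay_module, the largest one is meant.

How it is judged:
At the end, for the whole second after the job is handed in: The relay board's carrier is gripped, underside 110-190 mm above the worktop, within 50 mm of above its dock, level within 0.1 rad, at rest, off its dock; the board lies flat (0.15 rad) in its tray, untouched by the fingers; the other carrier is in its dock, moved under 20 mm (((x of relay_module in the frame of carrier_a between -0.055 and 0.055 m and y of relay_module in the frame of carrier_a between -0.07 and 0.07 m and z of relay_module in the frame of carrier_a between -0.005 and 0.02 m and height (world z) of carrier_a between 0.11 and 0.19 m and horizontal distance between carrier_a and dock_a below 0.05 m and angle between carrier_a's own z axis and vertical below 0.1 rad and linear speed of each of carrier_a, relay_module below 0.03 m/s and angular speed of carrier_a below 0.15 rad/s and angle between relay_module's own z axis and vertical below 0.15 rad and contact force between the fingers and carrier_a above 1 N and contact force between carrier_a and dock_a below 0.05 N and contact force between the fingers and relay_module below 0.05 N and height (world z) of carrier_b below 0.012 m and distance of carrier_b from where it was at the start of the episode below 0.02 m) or (x of relay_module in the frame of carrier_b between -0.055 and 0.055 m and y of relay_module in the frame of carrier_b between -0.07 and 0.07 m and z of relay_module in the frame of carrier_b between -0.005 and 0.02 m and height (world z) of carrier_b between 0.11 and 0.19 m and horizontal distance between carrier_b and dock_b below 0.05 m and angle between carrier_b's own z axis and vertical below 0.1 rad and linear speed of each of carrier_b, relay_module below 0.03 m/s and angular speed of carrier_b below 0.15 rad/s and angle between relay_module's own z axis and vertical below 0.15 rad and contact force between the fingers and carrier_b above 1 N and contact force between carrier_b and dock_b below 0.05 N and contact force between the fingers and relay_module below 0.05 N and height (world z) of carrier_a below 0.012 m and distance of carrier_a from where it was at the start of the episode below 0.02 m))); the arm keeps its last pose, push and grip.
It fails at once if a carrier is tipped by more than 0.3 rad (17 degrees) (angle between any of carrier_a, carrier_b's own z axis and vertical above 0.3 rad).
It fails at once if the relay board leaves its carrier's tray (not ((x of relay_module in the frame of carrier_a between -0.055 and 0.055 m and y of relay_module in the frame of carrier_a between -0.07 and 0.07 m and z of relay_module in the frame of carrier_a between -0.005 and 0.02 m) or (x of relay_module in the frame of carrier_b between -0.055 and 0.055 m and y of relay_module in the frame of carrier_b between -0.07 and 0.07 m and z of relay_module in the frame of carrier_b between -0.005 and 0.02 m))).
It fails at once if a carrier moves faster than 0.5 m/s (not gentle) (linear speed of any of carrier_a, carrier_b above 0.5 m/s).
It fails at once if the heat sink, and so the other carrier, is moved by more than 30 mm (distance of heat_sink from where it was at the start of the episode above 0.03 m).
It fails at once if a bystander (side cutters, spool, bottle, multimeter) is moved by more than 30 mm (distance of any of side_cutters, solder_spool, flux_bottle, multimeter from where it was at the start of the episode above 0.03 m).
It also fails if it takes over 32 s, if anything falls off the work surface, if the arm or the gripper's body presses on something with over 40 N, if the wrist force passes 120 N, or if a joint passes its speed limit or range.

### The arm

A 7-joint arm with a two-finger parallel gripper is mounted at the origin on a cart in front of the work surface, level with it; the furniture and walls round the work are solid. World frame = base frame: x ahead of the robot, y to its left, z up, the work surface at z = 0. Lengths are in m, angles in rad, forces in N, time in s.
With the tool pointing down it reaches from about 0.4 to 0.9 m from the base axis. Payload 5.5 kg.
Tool frame: the origin (TCP) lies midway between the tips of the shut fingers; the grasp point (between the pads) lies 19 mm behind it; z points along the fingers, y is the line along which they close (so a half turn about z gives the same grasp; the last joint's range is limited). The gripper opens to 92 mm and grips with 3 to 60 N. Pads are 19 mm wide; open, the fingers measure 130 mm over their backs; the gripper's body (75 mm by 190 mm) begins 47 mm behind the grasp point.
Start: joints at [0.263, 0.501, -0.427, 1.55, 0.221, 1.138, -0.21], TCP at [0.65, 0, 0.227] pointing down, gripper open.
Joint ranges: [-2.88, 2.88], [-0.31, 2.03], [-1.54, 1.56], [0.2, 2.42], [-1.41, 4.55], [0.19, 2.02], [-2.57, 2.57]. Speed limits (rad/s): [2.57, 2.57, 3.14, 3.14, 3.14, 3.14, 3.14].

### API

Orientations are given as a unit quaternion [w, x, y, z].
In Python, from workcell import bot, grab_frame, close_job gives the robot as it stands.
- The arm moves only by the tool carry_out, never from a script. Its argument "series" is a list of rows, each an object of numbers: "fingers": the finger opening in mm, from 0 to 91.8; "dx", "dy", "dz": the shift along the tool's x, y, z in units of 40 mm (1.0 is 40 mm); "roll": the turn about the tool's z in units of 8 degrees (1.0 is 8 degrees). A call has 1 to 10 rows; each row is the pose to reach, as a shift and turn from the pose commanded when the call began, along the tool's axes at that moment; what a row does not reach only later rows make up. A row lasts 1/10 s, in which the tool goes at most 50 mm and 8.59 degrees, less where a joint would pass 70% of its speed; a pose out of reach is approached as far as the arm can. A call with a gripper value outside its range is refused whole. The fingers move at their own pace and stop on an object; the grip force is fixed at half the most. Time passes only in rows, so rows that repeat a pose let the fingers close. It gives the time, the measured TCP pose, the force, the opening and the grip force at its end, in the units of the state.
- bot.state(): the state, without advancing time (a new reading comes with each control period).
- grab_frame(name): name is "scene" or "side" or "wrist"; returns a dict with "frame" (480x640x3 uint8, red, green, blue), "fov_y" (degrees; the focal length in pixels is half the picture's height over the tangent of half this angle, whatever the lens; pixels are square), "cx", "cy" (the principal point, pixels), "rvec" (rotation vector, rad) and "tvec" (3), from world to camera coordinates, as OpenCV has them. Camera axes: x right, y down, z forward; pixel columns grow to the right and rows downward; lengths in m; the calibration is good to about 2 mm. A picture is of the moment at which its call begins. There is no depth.
- close_job(): hands the job in; it is judged then, once.
The state is a dict: "time_s": time; "q": joint angles; "qd": joint speeds; "joint_torque": joint torques, N m; "tcp_pos": TCP position; "ee_rot": TCP orientation; "wrist_force": force on the tool from outside, world axes, zero at the start; "moment": the same for the moment, N m; "width": opening from 0.0 (shut) to 1.0 (fully open); "gripper_force": force on a finger pad.
Only numpy, scipy, OpenCV 4.12 (cv2) and the standard library are available. Lean on these libraries where they do the work, as an engineer would, in place of code of your own. Each camera call takes 0.05 s, during which the arm holds its last target. There are 200 camera calls.

## Working session

There is one attempt and no reset: what is moved stays moved. The work goes in short steps, Python scripts to look and compute and a tool call to move; the robot and the scene stay as the last step left them, time stands still between calls to the robot, and variables do not carry over. Pictures are saved under pics/ and viewed, at most 10 in all, crops included, and the job is handed in when it is done.

Besides the shell and the picture viewer there is one more tool, called after "Request:" as name(argument=value, ...), one argument or row to a line, values as JSON. carry_out: Moves the arm, as the interface text tells. Its arguments: {"type":"object","properties":{"series":{"type":"array","items":{"type":"object","properties":{"fingers":{"type":"number"},"dx":{"type":"number"},"dy":{"type":"number"},"dz":{"type":"number"},"roll":{"type":"number"}}}}},"required":["series"]}

```bash
mkdir -p pics; cat > h.py <<'E'
import numpy as np,cv2
from workcell import bot,grab_frame,close_job
def cal(f):
    R=cv2.Rodrigues(np.array(f["rvec"],float))[0];t=np.array(f["tvec"],float).ravel()
    F=f["frame"].shape[0]/2/np.tan(np.radians(f["fov_y"])/2);return R,t,F
def ray(f,u,v):
    R,t,F=cal(f);return -R.T@t,R.T@np.array([(u-f["cx"])/F,(v-f["cy"])/F,1])
def atz(f,u,v,z):
    c,d=ray(f,u,v);return c+d*(z-c[2])/d[2]
def proj(f,p):
    R,t,F=cal(f);q=R@np.array(p)+t;return [f["cx"]+F*q[0]/q[2],f["cy"]+F*q[1]/q[2]]
E
python3 - <<'E'
from h import *
import pickle
for n in("scene","side","wrist"):
    f=grab_frame(n);pickle.dump(f,open(n+".pkl","wb"));cv2.imwrite(f"pics/{n}0.png",f["frame"][:,:,::-1])
    print(n,f["fov_y"],f["cx"],f["cy"],ray(f,320,240))
s=bot.state();print(s["tcp_pos"],s["ee_rot"],s["time_s"])
E
```

```text
scene 43.770773939418326 322.53727659591954 241.1536700441453 (array([-0.22005774,  0.73268215,  0.56940114]), array([ 0.68498124, -0.60403475, -0.40738738]))
side 45.77511894201147 312.77591253684125 242.34254222758685 (array([0.09250101, 0.86605667, 0.4607512 ]), array([ 0.46847311, -0.81634388, -0.33807405]))
wrist 70.21761074598038 319.2506027742482 233.1067792220352 (array([0.64903215, 0.0816283 , 0.3837593 ]), array([ 1.63500316e-04, -3.21465524e-01, -9.47139087e-01]))
[6.49492358e-01 2.91067210e-06 2.25932513e-01] [-5.23093232e-04  7.07067734e-01  7.07145465e-01 -4.86876691e-04] 0.15
```

View pics/scene0.png

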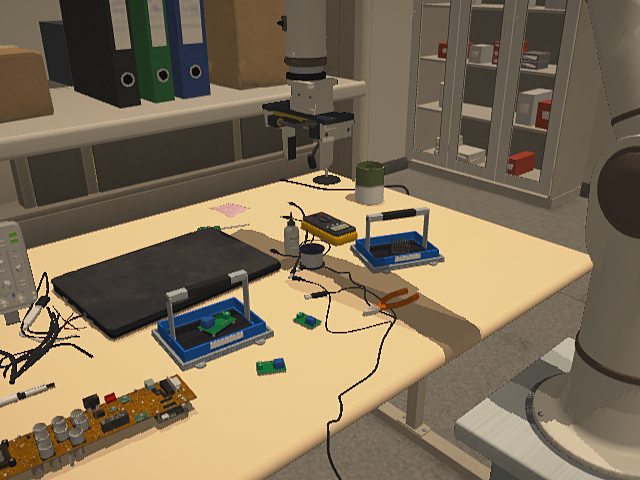

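View pics/side0.png

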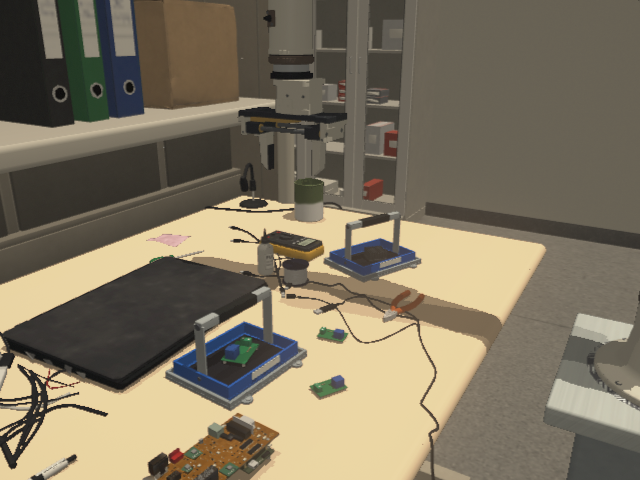

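View pics/wrist0.png

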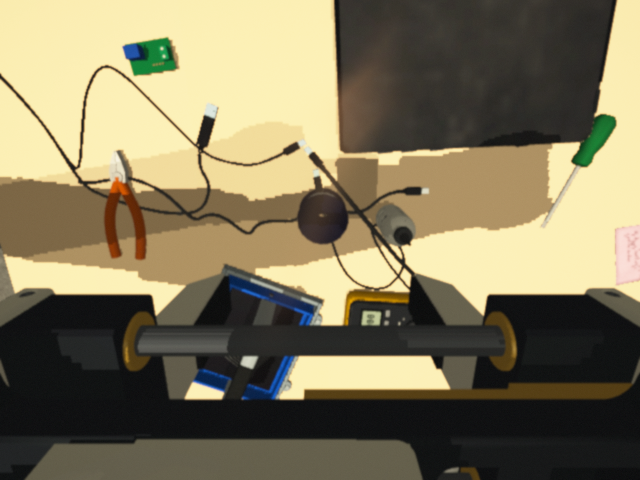

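The scene view shows carrier A at about (213,330) holding a green board, and carrier B at (398,245) holding a black load. Things that could pass for the relay board are the board in carrier A (215,324) and two small loose boards on the table at (306,320) and (270,367). The one in the tray is the largest, so I choose carrier A. I'll check it in a close crop.

```bash
python3 - <<'E'
import pickle,cv2,numpy as np
a=pickle.load(open("scene.pkl","rb"))["frame"][:,:,::-1];b=pickle.load(open("side.pkl","rb"))["frame"][:,:,::-1]
c=cv2.resize(a[262:372,145:285],None,fx=5,fy=5,interpolation=cv2.INTER_CUBIC)
d=cv2.resize(b[280:410,160:315],None,fx=4.5,fy=4.5,interpolation=cv2.INTER_CUBIC)
g=lambda x:np.clip(255*(x/255.)**.6,0,255).astype('uint8')
cv2.imwrite("pics/ca.png",g(c));cv2.imwrite("pics/cb.png",g(d))
E
```

```text
(no output)
```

View pics/ca.png

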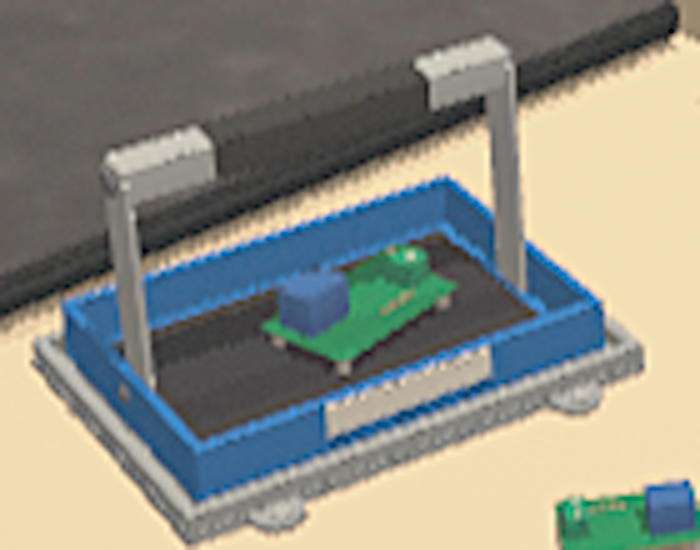

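View pics/cb.png

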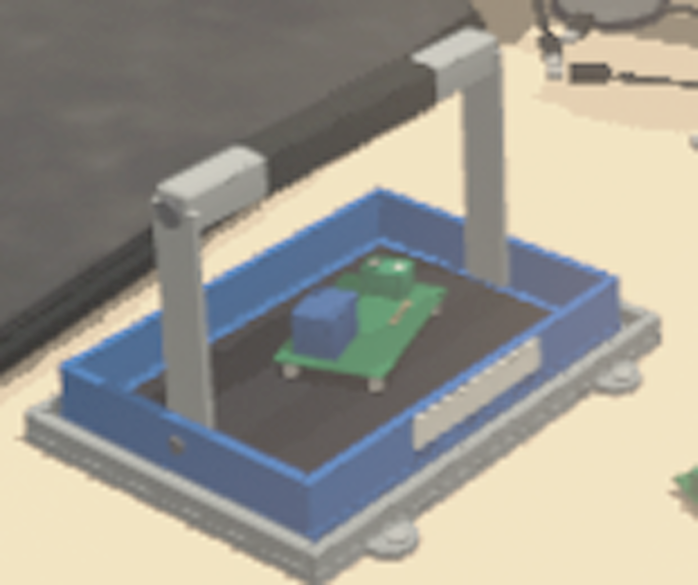

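The crop confirms it: carrier A holds the big green board with the relay, at crop (355,310). The rim corners in the scene crop are left (65,303), front (197,455), right (603,303) and back (447,180). In the side crop they are (62,368), (310,478), (618,278) and (380,190).

```bash
python3 - <<'E'
import pickle
from h import *
S=pickle.load(open("scene.pkl","rb"));D=pickle.load(open("side.pkl","rb"))
for f,o,k,P in((S,(145,262),5,[(65,303),(197,455),(603,303),(447,180)]),(D,(160,280),4.5,[(62,368),(310,478),(618,278),(380,190)])):
    q=np.array([atz(f,o[0]+(u+.5)/k-.5,o[1]+(v+.5)/k-.5,.027) for u,v in P])
    l,fr,r,b=q[:,:2]
    e=(r-fr)+(b-l); w=(b-r)+(l-fr)
    print(q.mean(0),"edges",np.linalg.norm(e)/2,np.linalg.norm(w)/2,"long-axis deg",np.degrees(np.arctan2(-e[1],-e[0])))
    print(q.round(4).tolist())
# grip ends (cap/rubber borders, mid height): scene & side, z=.097
for f,o,k,P in((S,(145,262),5,[(213,155),(425,80)]),(D,(160,280),4.5,[(262,170),(430,80)])):
    q=np.array([atz(f,o[0]+(u+.5)/k-.5,o[1]+(v+.5)/k-.5,.1) for u,v in P]);print("bar",q.mean(0),q.round(4).tolist(),np.degrees(np.arctan2(*(q[0]-q[1])[[1,0]])))
c,R,_=None,None,None
from scipy.spatial.transform import Rotation as Ro
s=bot.state();w,x,y,z=s["ee_rot"];print(Ro.from_quat([x,y,z,w]).as_matrix().round(3))
E
```

```text
[0.5578466  0.29486734 0.027     ] edges 0.14736845120700653 0.10854267082919959 long-axis deg 84.19116411678735
[[0.6201, 0.3622, 0.027], [0.5105, 0.3742, 0.027], [0.4972, 0.2257, 0.027], [0.6036, 0.2174, 0.027]]
[0.55742851 0.29670407 0.027     ] edges 0.14600010695492802 0.10554061647804511 long-axis deg 84.2461298760523
[[0.6169, 0.3659, 0.027], [0.5126, 0.3728, 0.027], [0.497, 0.2285, 0.027], [0.6032, 0.2197, 0.027]]
bar [0.55596364 0.29364891 0.1       ] [[0.557, 0.3336, 0.1], [0.5549, 0.2537, 0.1]] 88.50094963478638
bar [0.5523917  0.29803496 0.1       ] [[0.5555, 0.3366, 0.1], [0.5493, 0.2595, 0.1]] 85.3611337530765
[[-0.     1.    -0.001]
 [ 1.     0.     0.   ]
 [ 0.    -0.001 -1.   ]]
```

Carrier centre is about (0.557, 0.296) with yaw about -5.5°. First I move above it.

Request:
carry_out(
  series=[
    {"dx":0.7,"dy":-0.2,"roll":0.1},
    {"dx":1.5,"dy":-0.45,"roll":0.2},
    {"dx":2.3,"dy":-0.7,"roll":0.3},
    {"dx":3.1,"dy":-0.95,"roll":0.4},
    {"dx":3.9,"dy":-1.2,"roll":0.5},
    {"dx":4.7,"dy":-1.45,"roll":0.6},
    {"dx":5.5,"dy":-1.7,"roll":0.69},
    {"dx":6.3,"dy":-1.95,"roll":0.69},
    {"dx":7.0,"dy":-2.2,"roll":0.69},
    {"dx":7.4,"dy":-2.31,"roll":0.69,"fingers":70},
  ],
)

```text
$.series[0]: bad value
```

Request:
carry_out(
  series=[
    {"dz":0.2,"fingers":70},
    {"dz":0.4,"fingers":70},
    {"dz":0.4,"fingers":70},
    {"dz":0.4,"fingers":70},
  ],
)

```text
$.series[0]: bad value
```

```bash
python3 - <<'E'
from h import *
f=grab_frame("wrist");cv2.imwrite("pics/w1.png",f["frame"][:,:,::-1])
import pickle;pickle.dump(f,open("w1.pkl","wb"))
s=bot.state();print(s["tcp_pos"],s["ee_rot"],s["wrist_force"],s["width"])
print(proj(f,[.557,.296,.105]),proj(f,s["tcp_pos"]))
E
```

```text
[ 6.49565665e-01 -1.25922505e-05  2.26070609e-01] [-4.51888124e-04  7.07098415e-01  7.07114881e-01 -4.14815999e-04] [-1.00928048  0.0411257   0.27774741] 0.9998179865097344
[np.float64(163.38168233579705), np.float64(-256.4319968256045)] [np.float64(320.8216392188335), np.float64(291.85950907633776)]
```

View pics/w1.png

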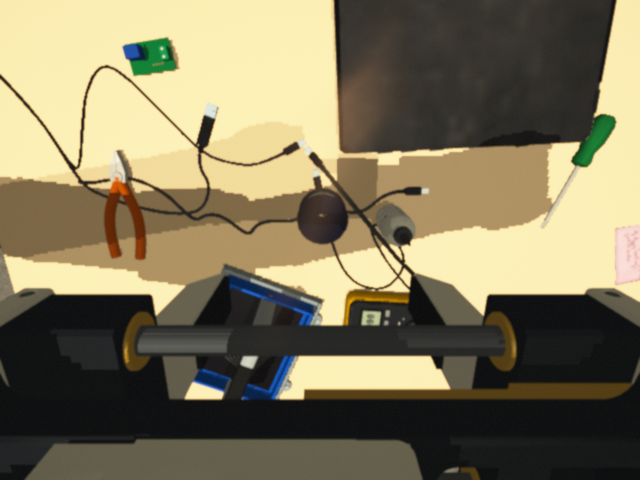

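Both moves were refused and the arm has not moved; the picture is the same as the first wrist view. I'll give every row all its fields.

Request:
carry_out(
  series=[
    {"dx":0.7,"dy":-0.2,"dz":0,"roll":0.1,"fingers":90},
    {"dx":1.5,"dy":-0.45,"dz":0,"roll":0.2,"fingers":90},
    {"dx":2.3,"dy":-0.7,"dz":0,"roll":0.3,"fingers":90},
    {"dx":3.1,"dy":-0.95,"dz":0,"roll":0.4,"fingers":90},
    {"dx":3.9,"dy":-1.2,"dz":0,"roll":0.5,"fingers":90},
    {"dx":4.7,"dy":-1.45,"dz":0,"roll":0.6,"fingers":90},
    {"dx":5.5,"dy":-1.7,"dz":0,"roll":0.69,"fingers":80},
    {"dx":6.3,"dy":-1.95,"dz":0,"roll":0.69,"fingers":70},
    {"dx":7.0,"dy":-2.2,"dz":0,"roll":0.69,"fingers":70},
    {"dx":7.4,"dy":-2.31,"dz":0,"roll":0.69,"fingers":70},
  ],
)

```text
time_s: 1.2
tcp_pos: [0.5557, 0.2993, 0.2268]
ee_rot: [-0.001, 0.739, 0.674, 0.0]
wrist_force: [0.1, 0.7, -0.1]
width: 0.764
gripper_force: 0.0
```

Request:
carry_out(
  series=[
    {"dx":0,"dy":0,"dz":0.2,"roll":0,"fingers":70},
    {"dx":0,"dy":0,"dz":0.4,"roll":0,"fingers":70},
    {"dx":0,"dy":0,"dz":0.4,"roll":0,"fingers":70},
    {"dx":0,"dy":0,"dz":0.4,"roll":0,"fingers":70},
  ],
)

```text
time_s: 1.6
tcp_pos: [0.5584, 0.2936, 0.2099]
ee_rot: [0.0, 0.741, 0.671, -0.001]
wrist_force: [-0.1, 0.2, 0.2]
width: 0.763
gripper_force: 0.0
```

```bash
python3 - <<'E'
from h import *
f=grab_frame("wrist");cv2.imwrite("pics/w2.png",f["frame"][:,:,::-1])
import pickle;pickle.dump(f,open("w2.pkl","wb"))
s=bot.state();print(s["tcp_pos"],s["ee_rot"],s["wrist_force"],s["width"])
print(proj(f,[.557,.296,.105]),proj(f,s["tcp_pos"]))
E
```

```text
[0.55846211 0.29410229 0.21037293] [ 2.51414101e-04  7.41219405e-01  6.71262685e-01 -3.71642795e-04] [ 0.28417867 -0.61145711 -0.2010166 ] 0.7649120662530114
[np.float64(318.205438933505), np.float64(228.13331434630828)] [np.float64(320.6843203777847), np.float64(291.1223006927746)]
```

View pics/w2.png

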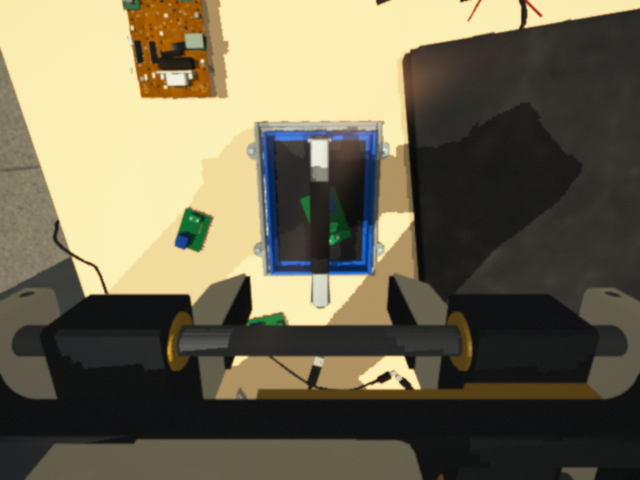

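The wrist view shows the bar running straight from (319,140) to (320,305), with the grip's middle at (320,228). The prediction was (318,228), so yaw and centring are right, and I descend.

Request:
carry_out(
  series=[
    {"dx":0.03,"dy":0,"dz":0.4,"roll":0,"fingers":60},
    {"dx":0.05,"dy":0,"dz":0.8,"roll":0,"fingers":60},
    {"dx":0.05,"dy":0,"dz":1.2,"roll":0,"fingers":60},
    {"dx":0.05,"dy":0,"dz":1.6,"roll":0,"fingers":60},
    {"dx":0.05,"dy":0,"dz":2.0,"roll":0,"fingers":60},
    {"dx":0.05,"dy":0,"dz":2.4,"roll":0,"fingers":60},
    {"dx":0.05,"dy":0,"dz":2.7,"roll":0,"fingers":60},
    {"dx":0.05,"dy":0,"dz":3.0,"roll":0,"fingers":60},
    {"dx":0.05,"dy":0,"dz":3.2,"roll":0,"fingers":60},
    {"dx":0.05,"dy":0,"dz":3.3,"roll":0,"fingers":60},
  ],
)

```text
time_s: 2.65
tcp_pos: [0.5575, 0.2979, 0.0778]
ee_rot: [-0.0, 0.74, 0.672, -0.0]
wrist_force: [-0.5, -0.6, 0.5]
width: 0.657
gripper_force: 0.0
```

Request:
carry_out(
  series=[
    {"dx":0,"dy":0,"dz":0,"roll":0,"fingers":50},
    {"dx":0,"dy":0,"dz":0,"roll":0,"fingers":40},
    {"dx":0,"dy":0,"dz":0,"roll":0,"fingers":30},
    {"dx":0,"dy":0,"dz":0,"roll":0,"fingers":24},
    {"dx":0,"dy":0,"dz":0,"roll":0,"fingers":20},
    {"dx":0,"dy":0,"dz":0,"roll":0,"fingers":14},
    {"dx":0,"dy":0,"dz":0,"roll":0,"fingers":8},
    {"dx":0,"dy":0,"dz":0,"roll":0,"fingers":0},
    {"dx":0,"dy":0,"dz":0,"roll":0,"fingers":0},
    {"dx":0,"dy":0,"dz":0,"roll":0,"fingers":0},
  ],
)

```text
time_s: 3.65
tcp_pos: [0.5584, 0.298, 0.079]
ee_rot: [0.0, 0.74, 0.672, 0.0]
wrist_force: [2.4, -0.6, 0.6]
width: 0.175
gripper_force: 30.0
```

Gripped at 16 mm with 30 N. I lift gently.

Request:
carry_out(
  series=[
    {"dx":0,"dy":0,"dz":-0.05,"roll":0,"fingers":0},
    {"dx":0,"dy":0,"dz":-0.1,"roll":0,"fingers":0},
    {"dx":0,"dy":0,"dz":-0.15,"roll":0,"fingers":0},
    {"dx":0,"dy":0,"dz":-0.22,"roll":0,"fingers":0},
    {"dx":0,"dy":0,"dz":-0.3,"roll":0,"fingers":0},
    {"dx":0,"dy":0,"dz":-0.4,"roll":0,"fingers":0},
    {"dx":0,"dy":0,"dz":-0.5,"roll":0,"fingers":0},
    {"dx":0,"dy":0,"dz":-0.6,"roll":0,"fingers":0},
    {"dx":0,"dy":0,"dz":-0.7,"roll":0,"fingers":0},
    {"dx":0,"dy":0,"dz":-0.8,"roll":0,"fingers":0},
  ],
)

```text
time_s: 4.65
tcp_pos: [0.5578, 0.298, 0.1112]
ee_rot: [0.0, 0.74, 0.672, 0.0]
wrist_force: [-0.2, 0.4, -4.0]
width: 0.171
gripper_force: 30.0
```

```bash
python3 - <<'E'
from h import *
f=grab_frame("side");cv2.imwrite("pics/s3.png",cv2.resize(f["frame"][200:440,120:440,::-1],None,fx=2,fy=2))
s=bot.state();print(s["tcp_pos"],s["wrist_force"],s["moment"],s["gripper_force"])
E
```

```text
[0.55822452 0.29828721 0.11188961] [ 0.66117557 -0.12220336 -2.11845278] [ 0.00736722 -0.01328588 -0.01212402] 29.99786138534546
```

View pics/s3.png

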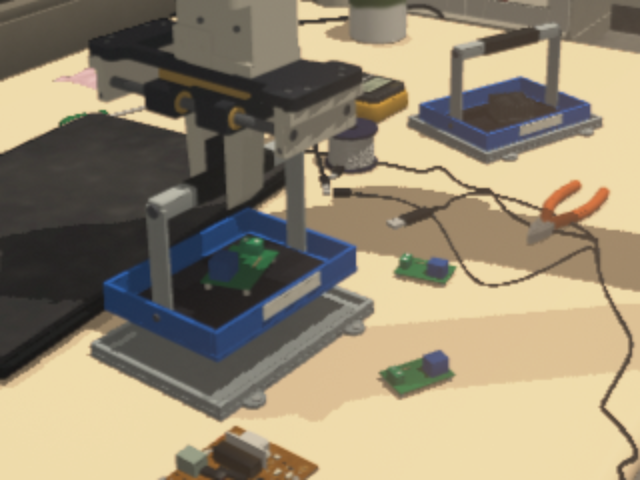

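The carrier at crop (230,290) hangs level and clear of its dock, with the board still in the tray. The remaining lift is about 112 mm, or 2.8 units.

Request:
carry_out(
  series=[
    {"dx":0,"dy":0,"dz":-0.1,"roll":0,"fingers":0},
    {"dx":0,"dy":0,"dz":-0.25,"roll":0,"fingers":0},
    {"dx":0,"dy":0,"dz":-0.4,"roll":0,"fingers":0},
    {"dx":0,"dy":0,"dz":-0.6,"roll":0,"fingers":0},
    {"dx":0,"dy":0,"dz":-0.8,"roll":0,"fingers":0},
    {"dx":0,"dy":0,"dz":-1.0,"roll":0,"fingers":0},
    {"dx":0,"dy":0,"dz":-1.2,"roll":0,"fingers":0},
    {"dx":0,"dy":0,"dz":-1.35,"roll":0,"fingers":0},
    {"dx":0,"dy":0,"dz":-1.45,"roll":0,"fingers":0},
    {"dx":0,"dy":0,"dz":-1.5,"roll":0,"fingers":0},
  ],
)

```text
time_s: 5.7
tcp_pos: [0.5579, 0.2981, 0.1713]
ee_rot: [0.0, 0.74, 0.672, 0.0]
wrist_force: [-0.4, 0.6, -3.3]
width: 0.172
gripper_force: 30.0
```

Request:
carry_out(
  series=[
    {"dx":0,"dy":0,"dz":-0.1,"roll":0,"fingers":0},
    {"dx":0,"dy":0,"dz":-0.25,"roll":0,"fingers":0},
    {"dx":0,"dy":0,"dz":-0.4,"roll":0,"fingers":0},
    {"dx":0,"dy":0,"dz":-0.6,"roll":0,"fingers":0},
    {"dx":0,"dy":0,"dz":-0.8,"roll":0,"fingers":0},
    {"dx":0,"dy":0,"dz":-1.0,"roll":0,"fingers":0},
    {"dx":0,"dy":0,"dz":-1.15,"roll":0,"fingers":0},
    {"dx":0,"dy":0,"dz":-1.25,"roll":0,"fingers":0},
    {"dx":0,"dy":0,"dz":-1.3,"roll":0,"fingers":0},
    {"dx":0,"dy":0,"dz":-1.3,"roll":0,"fingers":0},
  ],
)

```text
time_s: 6.7
tcp_pos: [0.5579, 0.298, 0.223]
ee_rot: [0.0, 0.74, 0.672, 0.0]
wrist_force: [0.3, -0.2, -4.2]
width: 0.171
gripper_force: 30.0
```

Request:
carry_out(
  series=[
    {"dx":0,"dy":0,"dz":0,"roll":0,"fingers":0},
    {"dx":0,"dy":0,"dz":0,"roll":0,"fingers":0},
    {"dx":0,"dy":0,"dz":0,"roll":0,"fingers":0},
    {"dx":0,"dy":0,"dz":0,"roll":0,"fingers":0},
    {"dx":0,"dy":0,"dz":0,"roll":0,"fingers":0},
    {"dx":0,"dy":0,"dz":0,"roll":0,"fingers":0},
    {"dx":0,"dy":0,"dz":0,"roll":0,"fingers":0},
    {"dx":0,"dy":0,"dz":0,"roll":0,"fingers":0},
    {"dx":0,"dy":0,"dz":0,"roll":0,"fingers":0},
    {"dx":0,"dy":0,"dz":0,"roll":0,"fingers":0},
  ],
)

```text
time_s: 7.7
tcp_pos: [0.5578, 0.298, 0.2228]
ee_rot: [-0.0, 0.74, 0.672, 0.0]
wrist_force: [-0.7, -0.6, -2.4]
width: 0.169
gripper_force: 30.0
```

```bash
python3 - <<'E'
from h import *
f=grab_frame("side");cv2.imwrite("pics/s4.png",cv2.resize(f["frame"][160:440,120:440,::-1],None,fx=2,fy=2))
s=bot.state();print(s["tcp_pos"],s["wrist_force"],s["moment"],s["gripper_force"],np.abs(s["qd"]).max())
E
```

```text
[0.55779353 0.2980135  0.22273304] [ 0.10391039 -0.73645945 -2.60310913] [0.00191542 0.01923855 0.05188935] 29.997574388980865 0.001353916500372951
```

View pics/s4.png

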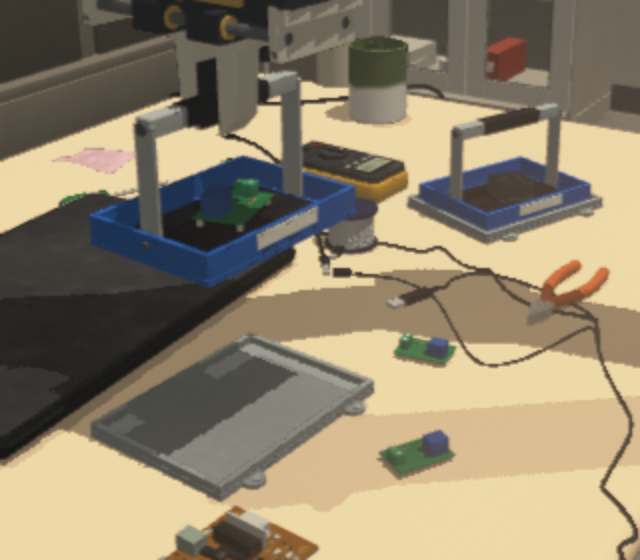

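The carrier is level and still above its dock, at crop (225,215), with the board flat in the tray and the underside at about 0.15 m. I hand it in.

```bash
python3 -c "
from h import *
print(close_job())"
```

```text
the job is handed in; nothing more can be done
None
```

I lifted carrier A, the one with the relay board, out of its dock and handed the job in at about 8 s; it was still gripped, level and at rest, with its underside about 15 cm above the worktop, the board flat in the tray and nothing else seen to move. No verdict was returned.

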